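# Close the rod set and show the odd rod to the camera

### The job

Finish packing the set of three short connecting rods: lay the hardboard separator flat inside the tray on top of the two rods already there, then lay the loose short rod flat on the separator, lengthwise down its middle. Then take the longer rod, which does not belong to the set, and show it to the inspection camera for identification: its big-end bore centred on the viewing axis about 120 mm in front of the lens, its flat face square to the lens and the rod level across the picture; finish while still holding it there, steady in the air. Set things down rather than dropping them, do not touch the camera, and leave the packed rods and everything else on the counter as they are.

Things in the scene. Friction and masses are not known exactly. Their poses are not given: they have to be found in the camera images.
- tray: shallow open plywood tray fixed to the counter, 222 mm long (its x) by 176 mm wide (its y) by 38 mm high, walls and floor 8 mm thick (inner floor at z = 8 mm). Origin: centre of its underside. Two short rods already lie in it side by side, head to tail, along x, filling it to z = 30 mm
- packed_a: one of the two rods already packed in the tray, same shape as short_rod, at the tray's +y side. Origin and axes as for short_rod
- packed_b: the other packed rod, at the tray's -y side, lying the other way round. Origin and axes as for short_rod
- separator: brown hardboard separator sheet lying on the counter, 188 mm long (its x) by 136 mm wide (its y) by 8 mm thick, with a rectangular thumb notch, 46 mm long and 40 mm deep, in the middle of each long side, so that at its middle it is only 56 mm wide and can be pinched there across y. Origin: centre of its underside. About 0.16 kg
- short_rod: steel connecting rod lying flat: big-end eye 68 mm across (84 over its bolt bosses, bore 48), small-end eye 32 across, both 22 thick; straight shank 22 wide, 16 high, its underside 3 mm up. Origin: under the shank's grip point, level with the eyes' underside; x to the small end, z along the bores. Big-end centre x = -60 mm, small-end x = +65 mm; 175 mm long overall, 0.5 kg
- short_rod_middle (a point): the middle of the short rod's overall length, at x = -6.5 mm on its underside
- long_rod: the odd, longer rod: steel connecting rod lying flat: big-end eye 68 mm across (84 over its bolt bosses, bore 48), small-end eye 32 across, both 22 thick; straight shank 22 wide, 16 high, its underside 3 mm up. Origin: under the shank's grip point, level with the eyes' underside; x to the small end, z along the bores. Big-end centre x = -60 mm, small-end x = +105 mm; 215 mm long overall, 0.6 kg
- long_rod_big_end (a point): centre of the long rod's big-end bore, at mid thickness (x = -60 mm, z = 11 mm in the long rod's frame)
- camera: inspection camera with ring light (80 mm across) fixed in a low stand that is fixed to the counter; the lens is 118 mm above the counter and looks up, leaning 30 degrees from vertical towards the side of the robot. Origin: centre of the front of the lens; z is the viewing axis, out of the lens; y is level, across the picture; x goes up the picture
- camera_stand: the stand that carries the camera, with its base plate (130 mm along x, 120 mm along y, 12 mm thick) on the counter. Origin: on the counter, straight below the lens, 30 mm from the front edge of the plate; -x is the side to which the camera leans
- piston: aluminium piston, 76 mm across, 62 mm tall, on the counter; not part of the job (origin near its middle, on the counter)
- gudgeon_pin: steel tube standing on end, 22 mm across, 60 mm tall, on the counter; not part of the job (origin near its middle, on the counter)
- spanner: combination spanner lying flat, 150 mm long, on the counter; not part of the job (origin near its middle, on the counter)
- socket: steel wrench socket standing, 28 mm across, 38 mm tall, on the counter; not part of the job (origin near its middle, on the counter)
- oil_bottle: white oil bottle with red cap, 60 mm across, 170 mm tall, on the counter; not part of the job (origin near its middle, on the counter)
- mug: white mug, 80 mm across, 92 mm tall, on the counter; not part of the job (origin near its middle, on the counter)
- shell_box: closed carton 75 x 100 x 45 mm tall, on the counter; not part of the job (origin near its middle, on the counter)
- bolt_jar: glass jar with dark lid, 56 mm across, 70 mm tall, on the counter; not part of the job (origin near its middle, on the counter)
Mind the look-alikes: they are no part of the job. Leave any turquoise look-alike of the separator alone.

How it is judged:
By the outcome, as a careful person would: the job done as asked, in the order asked, and still so for the second after the job is handed in, while the arm keeps its last pose, push and grip.
It also fails if it takes over 72 s, if anything falls off the work surface, if the arm or the gripper's body presses on something with over 40 N, if the wrist force passes 120 N, or if a joint passes its speed limit or range.

### The arm

A 6-joint arm with a two-finger parallel gripper is mounted at the origin on the work surface. World frame = base frame: x ahead of the robot, y to its left, z up, the work surface at z = 0. Lengths are in m, angles in rad, forces in N, time in s.
With the tool pointing down it reaches from about 0.375 to 0.975 m from the base axis. Payload 3.8 kg.
Tool frame: the origin (TCP) lies midway between the tips of the shut fingers; the grasp point (between the pads) lies 19 mm behind it; z points along the fingers, y is the line along which they close (so a half turn about z gives the same grasp; the last joint's range is limited). The gripper opens to 88 mm and grips with 3 to 60 N. Pads are 18 mm wide; open, the fingers measure 123 mm over their backs; the gripper's body (75 mm by 187 mm) begins 45 mm behind the grasp point.
Start: joints at [-1.229, 0.264, 1.604, -0, 1.274, -0.037], TCP at [0.25, -0.627, 0.239] pointing down, gripper open.
Joint ranges: [-2.63, 2.63], [-0.94, 2.18], [0.31, 2.57], [-1.31, 4.45], [0, 2.66], [-2.55, 2.55]. Speed limits (rad/s): [2.57, 2.57, 3.14, 3.14, 3.14, 3.14].

### API

Orientations are given as a rotation vector (axis times angle).
In Python, from cell import manip, inverse_kinematics, cams, order gives the robot as it stands. Calls block until the motion is done:
- manip.move_pose(position, orientation): joint-space move of the TCP to a pose.
- manip.move_linear(position, rate=0.15, rot=None): straight line of the TCP; rot=None keeps the orientation; rate is the mean speed in m/s.
- manip.set_joints(angles): joint-space move.
- manip.set_gripper(opening, force=None): finger opening in m; force is the grip in N (None keeps the last); returns when the fingers have stopped.
- manip.dwell(seconds).
- inverse_kinematics(position, orientation): joint angles nearest the present ones, or None.
- manip.state(): the state.
- cams.capture(name): name is "scene" or "top" or "wrist"; returns a dict with "image" (420x560x3 uint8, blue, green, red), "z_map" (420x560 float32, m along the optical axis (not along the pixel's ray), 0 where there is no reading), "intrinsics" (3x3 intrinsics, pixels), "position" and "orientation" of the camera in the world; the wrist camera has in their place "T_tool_cam" (4x4, takes a point from camera to tool coordinates, whose origin is the TCP and whose axes are the flange's). Camera axes: x right, y down, z forward; pixel columns grow to the right and rows downward; lengths in m; the calibration is good to about 2 mm. A picture is of the moment at which its call begins: read the wrist's pose just before it.
A pose or a line that the arm cannot do raises manip.IKError and nothing moves.
- order.close_job(): hands the job in; it is judged then, once.
The state is a dict: "clock": time; "joint_pos": joint angles; "joint_velocities": joint speeds; "tau": joint torques, N m; "tool_pos": TCP position; "tcp_rot": TCP orientation; "contact_force": force on the tool from outside, world axes, zero at the start; "moment": the same for the moment, N m; "gripper_width": finger opening in m; "grasp_force": force on a finger pad.
Only numpy, scipy, OpenCV 4.12 (cv2) and the standard library are available. Lean on these libraries where they do the work, as an engineer would, in place of code of your own. Each camera call takes 0.05 s, during which the arm holds its last target. There are 200 camera calls.

## Working session

There is one attempt and no reset: what is moved stays moved. The work goes in short steps, each a Python script; the robot and the scene stay as the last script left them, time stands still between calls to the robot, and variables do not carry over. Pictures are saved under pics/ and viewed, at most 10 in all, crops included, and the job is handed in when it is done.

```bash
ls; mkdir -p pics
cat > h.py <<'E'
import numpy as np, cv2
from scipy.spatial.transform import Rotation as R
from cell import manip, inverse_kinematics, cams, order
def save(n):
    c=cams.capture(n); np.savez(f'pics/{n}.npz',**{k:np.asarray(v) for k,v in c.items()}); cv2.imwrite(f'pics/{n}.png',c['image']); return c
E
python3 - <<'E'
from h import *
for n in('top','scene'):
    c=save(n); print({k:(np.asarray(v).round(4).tolist()) for k,v in c.items() if k not in('image','z_map')})
a=cv2.imread('pics/top.png'); print(manip.state()['clock'], manip.state()['tcp_rot'])
E
```

```text
pics
{'intrinsics': [[490.883, 0.0, 284.8158], [0.0, 490.883, 216.0504], [0.0, 0.0, 1.0]], 'position': [0.2733, -0.0075, 1.4484], 'orientation': [-2.0959, 2.1419, -0.202]}
{'intrinsics': [[409.9416, 0.0, 275.4215], [0.0, 409.9416, 207.9869], [0.0, 0.0, 1.0]], 'position': [1.1468, 0.0205, 1.0678], 'orientation': [-1.8972, -1.8956, 0.5805]}
0.1 [-3.08345750e+00 -5.91038993e-01  5.05842548e-04]
```

View pics/top.png

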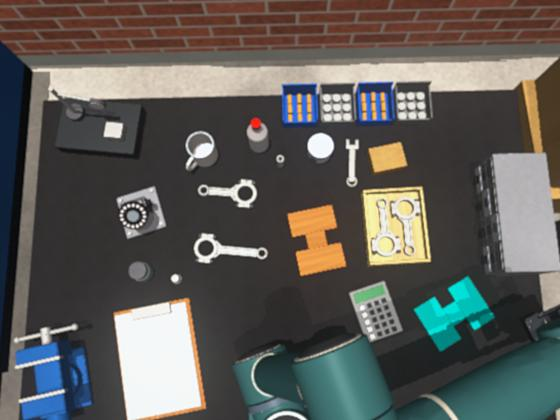

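View pics/scene.png

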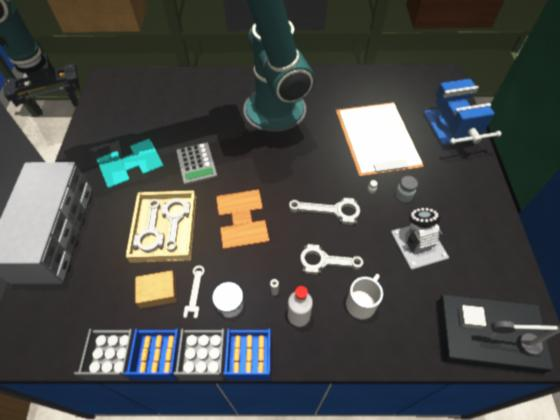

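Orange separator with notches at top-view (317,240); the turquoise one at (455,312) is the look-alike. Loose rods: (228,192), about 57 px long, and (230,248), about 75 px long, so the lower one is the long rod. The inspection camera is at (135,213). Next I measure these and confirm them in an enlarged crop.

```bash
cat >> h.py <<'E'
class Cam:
    def __init__(s,c,Rw=None,p=None):
        s.K=np.asarray(c['intrinsics']); s.im=c['image']; s.z=np.asarray(c['z_map'])
        s.R=R.from_rotvec(c['orientation']).as_matrix() if Rw is None else Rw
        s.p=np.asarray(c['position']) if p is None else p
    def ray(s,uv):
        uv=np.atleast_2d(uv).astype(float); d=np.c_[uv,np.ones(len(uv))]@np.linalg.inv(s.K).T
        return d@s.R.T
    def onz(s,uv,z):
        d=s.ray(uv); return s.p+d*((z-s.p[2])/d[:,2])[:,None]
    def cloud(s):
        h,w=s.z.shape; u,v=np.meshgrid(np.arange(w),np.arange(h))
        P=s.p+s.ray(np.c_[u.ravel(),v.ravel()])*s.z.reshape(-1,1); P[s.z.ravel()==0]=np.nan
        return P.reshape(h,w,3)
    def proj(s,P):
        q=(np.atleast_2d(P)-s.p)@s.R@s.K.T; return q[:,:2]/q[:,2:]
def load(n): return Cam(dict(np.load(f'pics/{n}.npz')))
def rods(cam,z=0.022,amin=200,thr=120,roi=None):
    """white blobs with a bore: (big centre, small centre) on plane z"""
    g=cv2.cvtColor(cam.im,cv2.COLOR_BGR2HSV); m=((g[...,2]>thr)&(g[...,1]<60)).astype(np.uint8)*255
    if roi is not None: m=m*roi
    cs,h=cv2.findContours(m,cv2.RETR_CCOMP,cv2.CHAIN_APPROX_NONE); out=[]
    for i,c in enumerate(cs):
        if h[0][i][3]>=0 or cv2.contourArea(c)<amin: continue
        ks=sorted([k for k in cs if 0],key=cv2.contourArea)
        ks=sorted([cs[j] for j in range(len(cs)) if h[0][j][3]==i],key=cv2.contourArea,reverse=True)
        if not ks or cv2.contourArea(ks[0])<15: continue
        cen=[cam.onz(k[:,0].mean(0),z)[0] for k in ks[:2]]
        out.append((cv2.contourArea(c),c[:,0].mean(0),cen,[cv2.contourArea(k) for k in ks[:2]],cam.onz(c[:,0],z)))
    return out
E
python3 - <<'E'
from h import *
np.set_printoptions(precision=4,suppress=True)
for n in('top','scene'):
    c=load(n); P=c.cloud(); print(n,'counter z', np.nanmedian(P[...,2][200:300,160:280]))
    for o in rods(c):
        if o[0]<4000:
            r=cv2.minAreaRect(o[4][:,:2].astype(np.float32)*1000); print('rod',o[0],o[1],np.array(o[2]),o[3],np.round(r[0],1),np.round(r[1],1),round(r[2],1))
    hsv=cv2.cvtColor(c.im,cv2.COLOR_BGR2HSV)
    def comp(m,name,z):
        cs,_=cv2.findContours(m.astype(np.uint8),cv2.RETR_EXTERNAL,cv2.CHAIN_APPROX_NONE)
        for k in cs:
            if cv2.contourArea(k)<500: continue
            w=c.onz(k[:,0],z)[:,:2].astype(np.float32)*1000; r=cv2.minAreaRect(w)
            print(name,k[:,0].mean(0),np.round(r[0],1),np.round(r[1],1),round(r[2],2))
    comp((hsv[...,0]<15)&(hsv[...,1]>140)&(hsv[...,2]>90),'sep',0.008)
    comp((hsv[...,0]>15)&(hsv[...,0]<32)&(hsv[...,1]>60)&(hsv[...,2]>100),'tray',0.038)
t=load('top');s=load('scene')
A=cv2.resize(t.im[170:270,110:270],None,fx=5,fy=5,interpolation=2)[:, :800]
B=cv2.resize(t.im[180:280,280:440],None,fx=5,fy=5,interpolation=2)
cv2.imwrite('pics/crop.png',cv2.resize(np.vstack([A,B]),(480*1,600)))
P=t.cloud(); Q=P[180:245,105:175]; ok=Q[...,2]>0.09; print('cam top pts',Q[ok].mean(0),np.nanmax(Q[...,2]))
cv2.imwrite('pics/crop2.png',np.hstack([cv2.resize(t.im[180:245,105:175],None,fx=5.7,fy=6),cv2.resize(s.im[195:275,380:460],None,fx=5,fy=4.875)]))
E
```

```text
top counter z 0.0005136138475836383
rod 1885.5 [375.3742 310.773 ] [[ 0.3192 -0.2429  0.022 ]
 [ 0.2204 -0.3078  0.022 ]] [321.5, 38.0] [ 270.1 -258. ] [147.4 109.1] 16.9
rod 925.0 [227.6149 249.7241] [[0.4624 0.2281 0.022 ]
 [0.4441 0.0641 0.022 ]] [196.5, 37.5] [461.7 154.2] [214.2  85.4] 88.8
rod 565.5 [132.2857 219.9524] [[0.5633 0.4448 0.022 ]
 [0.5269 0.4514 0.022 ]] [313.0, 8.5] [553.8 440.6] [99.6 77.3] 23.4
rod 795.0 [384.1944 229.0208] [[ 0.4615 -0.3007  0.022 ]
 [ 0.5863 -0.2961  0.022 ]] [206.0, 38.0] [ 515.7 -303. ] [ 84.8 173.8] 86.2
rod 793.0 [406.48   222.3333] [[ 0.5701 -0.3644  0.022 ]
 [ 0.4447 -0.369   0.022 ]] [198.5, 38.5] [ 516.6 -362. ] [ 85.9 176.3] 86.4
rod 766.5 [229.3007 191.9021] [[0.6252 0.1115 0.022 ]
 [0.637  0.2355 0.022 ]] [181.5, 31.5] [634.6 163.6] [175.8  85.1] 79.1
rod 637.5 [196.8911 148.5545] [[0.7895 0.2531 0.022 ]] [231.5] [766.  247.9] [115.5  88.3] 3.5
rod 711.0 [409.6746 105.7698] [[ 0.9099 -0.3965  0.022 ]
 [ 0.9103 -0.4254  0.022 ]] [28.0, 25.5] [ 893.2 -403.9] [90.3 92.3] 88.7
tray [395.6519 226.037 ] [ 515.3 -328.2] [228.2 184.3] 2.18

[... 599 characters left out ...]
 [124.5, 62.0] [ 517.1 -377.3] [182.  87.] 11.0
rod 1025.5 [178.4034 225.4764] [[ 0.4529 -0.3064  0.022 ]
 [ 0.5853 -0.3     0.022 ]] [61.5, 19.5] [ 517.8 -297.9] [192.8  93. ] 2.3
rod 787.0 [326.175  207.7438] [[0.4666 0.2252 0.022 ]
 [0.4468 0.0617 0.022 ]] [134.5, 17.5] [466.  152.2] [213.5  90.6] 89.7
rod 726.0 [193.877  161.6844] [[ 0.3237 -0.2452  0.022 ]] [213.5] [ 275.6 -260.5] [151.  108.8] 17.5
tray [154.7939 287.8397] [ 724.6 -318.6] [ 93.2 102.7] 10.87
tray [242.9858 231.0567] [542. -90.] [ 98.1 127.1] 10.45
tray [239.2411 202.3571] [ 453.  -106.7] [ 71.  126.5] 12.55
tray [162.1712 226.284 ] [ 525.  -329.3] [245.9 187.3] 2.22
cam top pts [0.5461 0.414  0.1171] 0.1423826939185069
```

View pics/crop.png

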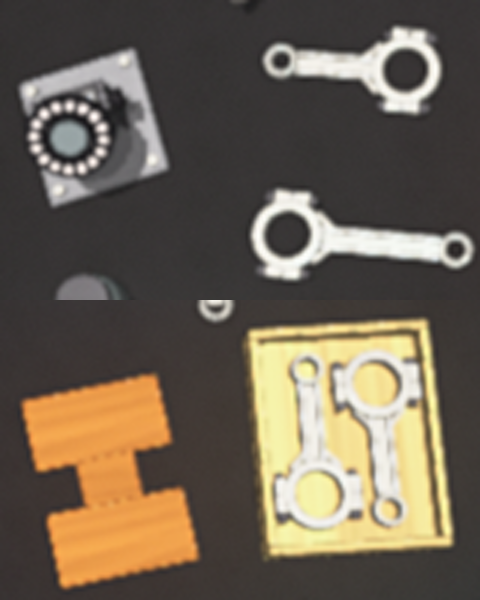

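View pics/crop2.png

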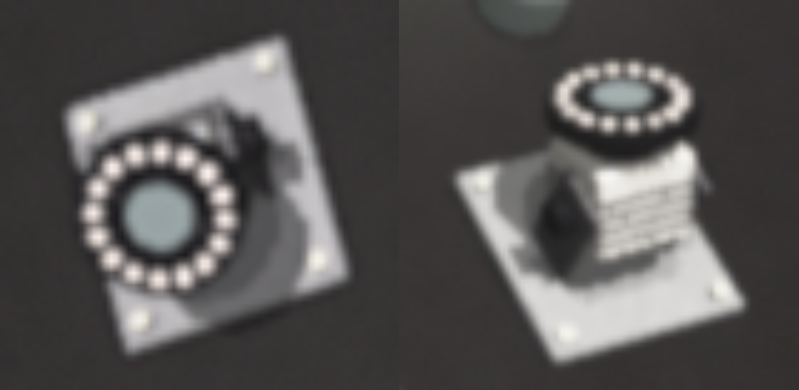

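Crops confirm: the upper rod (124.6 mm between eyes) is the short one, and the lower rod (165 mm) is the long one. The orange sheet with notches facing ±y is the separator. The camera leans down-image, toward the robot. Now I move with wrist looks over the tray and separator.

```bash
cat >> h.py <<'E'
def down(yaw): return (R.from_euler('z',yaw)*R.from_euler('x',np.pi)).as_rotvec()
def wristcam(tag):
    st=manip.state(); c=cams.capture('wrist'); T=np.asarray(c['T_tool_cam'])
    Rt=R.from_rotvec(st['tcp_rot']).as_matrix(); Rw=Rt@T[:3,:3]; p=np.asarray(st['tool_pos'])+Rt@T[:3,3]
    cv2.imwrite(f'pics/{tag}.png',c['image']); np.savez(f'pics/{tag}.npz',image=c['image'],z_map=c['z_map'],intrinsics=c['intrinsics'],orientation=R.from_matrix(Rw).as_rotvec(),position=p)
    return load(tag)
def rect(cam,m,z,amin=500):
    m=cv2.morphologyEx(m.astype(np.uint8),cv2.MORPH_OPEN,np.ones((3,3)))
    cs,_=cv2.findContours(m,cv2.RETR_EXTERNAL,cv2.CHAIN_APPROX_NONE)
    for k in cs:
        if cv2.contourArea(k)<amin: continue
        r=cv2.minAreaRect(cam.onz(k[:,0],z)[:,:2].astype(np.float32)*1000)
        print('  rect',k[:,0].mean(0).round(),np.round(r[0],1),np.round(r[1],1),round(r[2],2))
def sepmask(im):
    h=cv2.cvtColor(im,cv2.COLOR_BGR2HSV); return (h[...,0]<=17)&(h[...,1]>130)&(h[...,2]>80)
E
python3 - <<'E'
from h import *
np.set_printoptions(precision=4,suppress=True)
for n in('top','scene'):
    c=load(n); rect(c,sepmask(c.im),.008)
    # ring lights
    sl=(slice(180,245),slice(105,175)) if n=='top' else (slice(195,275),slice(380,460))
    P=c.cloud()[sl]; g=cv2.cvtColor(c.im[sl],cv2.COLOR_BGR2GRAY)
    ok=(P[...,2]>.085)&(g>50); Q=P[ok]; 
    for _ in range(5):
        m=Q.mean(0); nrm=np.linalg.svd(Q-m)[2][2]; nrm*=np.sign(nrm[2]); Q=Q[abs((Q-m)@nrm)<.006]
    print(n,'ring',len(Q),m,nrm,np.degrees(np.arccos(nrm[2])))
    # plate
    hsv=cv2.cvtColor(c.im[sl],cv2.COLOR_BGR2HSV); ok=(abs(P[...,2]-.012)<.008)&(hsv[...,2]>75)
    v,u=np.nonzero(ok); uv=np.c_[u+sl[1].start,v+sl[0].start]
    r=cv2.minAreaRect(c.onz(uv,.012)[:,:2].astype(np.float32)*1000); print(' plate',r)
manip.move_pose([.47,-.33,.36],down(.04)); print(manip.state()['clock'])
w=wristcam('w_tray')
print(w.p, w.proj([.515,-.328,.03]))
for o in rods(w,.030,1000): print(np.array(o[2]),o[3])
h=cv2.cvtColor(w.im,cv2.COLOR_BGR2HSV); rect(w,(h[...,0]>13)&(h[...,0]<32)&(h[...,1]>50)&(h[...,2]>90),.038,3000)
manip.move_pose([.50,-.095,.36],down(.2)); print(manip.state()['clock'])
w=wristcam('w_sep'); rect(w,sepmask(w.im),.008,3000); print(manip.state()['contact_force'],manip.state()['clock'])
cv2.imwrite('pics/both.png',np.hstack([cv2.resize(cv2.imread(f'pics/{t}.png'),(400,300)) for t in('w_tray','w_sep')]))
E
```

```text
rect [316. 240.] [481.9 -97.3] [192.4 140.7] 10.72
top ring 333 [0.5382 0.416  0.1142] [-0.4041 -0.1666  0.8994] 25.91854151562205
 plate ((575.4203491210938, 423.118896484375), (131.5963134765625, 122.32609558105469), 16.98032569885254)
  rect [241. 219.] [ 485.  -100.1] [195.2 139.9] 10.61
  rect [93. 14.] [-601.3 -834.1] [465.  235.3] 88.82
scene ring 174 [0.5682 0.4146 0.1058] [0.3819 0.0494 0.9229] 22.65120800321078
 plate ((528.7759399414062, 413.1272277832031), (248.10836791992188, 137.185546875), 7.9051384925842285)
1.55
[ 0.5428 -0.3276  0.5054] [[281.5677 120.6847]]
[[ 0.569  -0.3639  0.03  ]
 [ 0.4444 -0.3686  0.03  ]] [1394.5, 251.0]
[[ 0.4612 -0.3005  0.03  ]
 [ 0.5853 -0.297   0.03  ]] [1179.5, 310.0]
  rect [109. 140.] [ 486.2 -112.7] [175.6 127.8] 10.74
  rect [284. 111.] [ 515.2 -331.3] [221.5 176.2] 2.19
2.5417
  rect [281. 164.] [482.3 -98.5] [188.3 136.6] 10.74
[-0.0589 -0.7876  0.959 ] 2.5917
```

View pics/both.png

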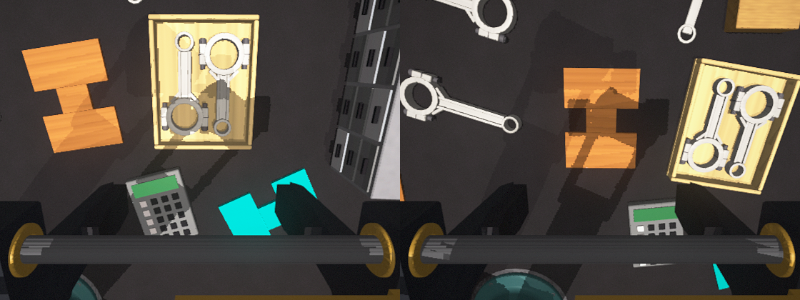

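Wrist view: tray centre (0.515,-0.331), yaw 2.2°; separator (0.482,-0.0985), yaw 10.7°. Both measured sizes match the given dimensions. I'll pick up the separator and place it.

```bash
cat >> h.py <<'E'
S=manip.state
def rep(t):
    s=S(); print(t,'t=%.2f'%s['clock'],np.round(s['tool_pos'],4),'F',np.round(s['contact_force'],1),'w %.4f g %.1f'%(s['gripper_width'],s['grasp_force']))
def lower(p,z,step=.001,n=5,df=3.):
    """line down to just above z, then small steps until the contact force rises"""
    p=list(p); manip.move_linear([p[0],p[1],z+.002],.08); manip.dwell(.15); f0=S()['contact_force'][2]
    for i in range(n):
        manip.move_linear([p[0],p[1],z+.002-step*(i+1)],.02)
        if S()['contact_force'][2]-f0>df: break
    rep('lowered %d'%i)
E
python3 - <<'E'
from h import *
y=np.radians(10.74); x0,y0=.4823,-.0985
manip.set_gripper(.080); manip.move_pose([x0,y0,.10],down(y)); manip.move_linear([x0,y0,.0025],.15); rep('at')
manip.set_gripper(.050,25); rep('grip')
manip.move_linear([x0,y0,.15],.2); rep('lift')
y=np.radians(2.19); x1,y1=.5152,-.3315
manip.move_pose([x1,y1,.15],down(y)); manip.move_linear([x1,y1,.05],.15); rep('above')
w=wristcam('w_place'); rect(w,sepmask(w.im),.0555,3000)
lower([x1,y1],.0325)
manip.set_gripper(.066); rep('rel')
manip.move_linear([x1,y1,.12],.2)
manip.move_pose([.47,-.33,.36],down(.04)); w=wristcam('w_t2'); rect(w,sepmask(w.im),.038,3000)
manip.set_gripper(.06); rep('up')
E
```

```text
at t=4.74 [ 0.4835 -0.0988  0.0036] F [ 1.  -0.4  0.2] w 0.0801 g 0.0
grip t=5.23 [ 0.4829 -0.0986  0.0032] F [-0.9  0.5  4.9] w 0.0554 g 25.0
lift t=6.12 [ 0.4811 -0.0982  0.1485] F [ 0.3 -0.1 -2.3] w 0.0549 g 25.0
above t=7.88 [ 0.5161 -0.3315  0.0509] F [ 0.3  0.1 -1.4] w 0.0553 g 25.0
  rect [282. 393.] [ 461.1 -333.7] [ 24.3 115. ] 2.27
  rect [312. 159.] [ 551.7 -330.1] [115.2 135.7] 2.3
lowered 1 t=8.92 [ 0.5153 -0.3316  0.0332] F [-2.1  2.   5. ] w 0.0550 g 25.0
rel t=9.28 [ 0.5152 -0.3315  0.0323] F [0.1 0.7 0. ] w 0.0660 g 0.0
  rect [278. 130.] [ 493.6 -332.1] [143.8 135. ] 2.35
up t=11.19 [ 0.4699 -0.3298  0.3587] F [-0.   0.1  0.1] w 0.0599 g 0.0
```

View pics/w_t2.png

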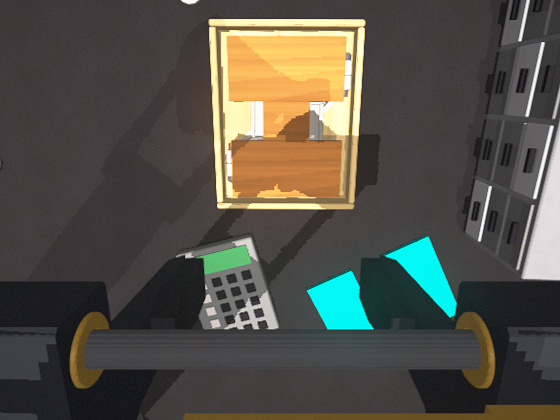

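Separator lies flat inside the tray; its corners are at about (227,36), (347,40), (341,197) and (231,196). Next I look at both rods and the inspection camera from the wrist.

Run:
```python
from h import *
np.set_printoptions(precision=4,suppress=True)
w=load('w_t2'); q=w.onz([[227,36],[347,40],[341,197],[231,196]],.038); print(q[:,:2],q.mean(0))
y=np.radians(84.6)
manip.move_pose([.545,.12,.36],down(y)); w=wristcam('w_rods'); rep('rods')
for o in rods(w,.022,800):
    if len(o[2])==2:
        d=o[2][1]-o[2][0]; print(o[1],np.array(o[2]),o[3],'L',np.linalg.norm(d),'az',np.degrees(np.arctan2(d[1],d[0])))
manip.move_pose([.555,.35,.36],down(y)); w=wristcam('w_cam'); rep('cam')
P=w.cloud(); h=cv2.cvtColor(w.im,cv2.COLOR_BGR2HSV)
uv=w.proj([[.542,.413,.118],[.575,.423,.012]]); print(uv)
ok=(abs(P[...,2]-.012)<.005)&(h[...,2]>75)&(np.hypot(P[...,0]-.575,P[...,1]-.423)<.11)
rect(w,ok,.012,300); v,u=np.nonzero(ok); print(cv2.minAreaRect(w.onz(np.c_[u,v],.012)[:,:2].astype(np.float32)*1000))
ok=(P[...,2]>.085)&(P[...,2]<.15)&(np.hypot(P[...,0]-.54,P[...,1]-.415)<.06); Q=P[ok]
for _ in range(6):
    m=Q.mean(0); n=np.linalg.svd(Q-m)[2][2]; n*=np.sign(n[2]); Q=Q[abs((Q-m)@n)<.004]
print(len(Q),m,n,np.degrees(np.arccos(n[2])),np.degrees(np.arctan2(-n[1],-n[0])))
```

```text
[[ 0.6053 -0.2608]
 [ 0.6066 -0.3964]
 [ 0.4234 -0.4054]
 [ 0.4189 -0.2658]] [ 0.5135 -0.3321  0.038 ]
rods t=12.91 [0.5453 0.119  0.36  ] F [ 0.3 -0.2 -0.7] w 0.0602 g 0.0
[209.1496 124.5738] [[0.4637 0.2273 0.022 ]
 [0.4452 0.0637 0.022 ]] [1336.0, 215.5] L 0.16468795085935067 az -96.4542714477
[346.7804 118.918 ] [[0.6254 0.1113 0.022 ]
 [0.638  0.2353 0.022 ]] [1127.0, 300.5] L 0.12466376983038016 az 84.21434469870827
cam t=13.88 [0.5555 0.3484 0.3602] F [-0.4 -0.8 -0.3] w 0.0599 g 0.0
[[262.7166 108.7144]
 [292.2427  95.4408]]
  rect [299.  90.] [577.2 423.8] [128.7 118.8] 17.07
((577.1243286132812, 423.8268127441406), (128.80702209472656, 118.75342559814453), 17.070728302001953)
1296 [0.5389 0.4122 0.114 ] [-0.4005 -0.1184  0.9086] 24.688361375050818 16.468970872471683
```

View pics/w_cam.png

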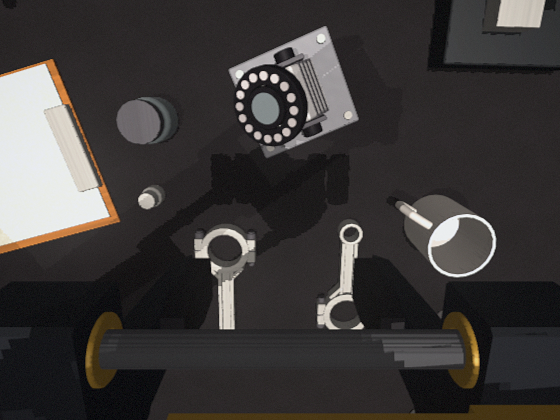

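Lens disc at (265,107) and plate centre (299,90) agree: lens ≈ (0.544,0.414,0.118), azimuth 17.1°. Now the short rod.

Run:
```python
from h import *
y=np.radians(84.3); x0,y0=.6314,.171
manip.set_gripper(.050); manip.move_pose([x0,y0,.10],down(y)); manip.move_linear([x0,y0,.0025],.15); rep('at')
manip.set_gripper(.015,45); rep('grip')
manip.move_linear([x0,y0,.03],.1); manip.move_linear([x0,y0,.17],.2); rep('lift')
y=np.radians(2.2); x1,y1=.5207,-.3318
manip.move_pose([x1,y1,.17],down(y)); manip.move_linear([x1,y1,.06],.15); rep('above')
w=wristcam('w_place2')
lower([x1,y1],.0405)
manip.set_gripper(.036); rep('rel')
manip.move_linear([x1,y1,.12],.2)
manip.move_pose([.47,-.33,.36],down(.04)); w=wristcam('w_t3'); rep('up')
for o in rods(w,.060,800):
    if len(o[2])==2: d=o[2][1]-o[2][0]; print(o[1],np.array(o[2]).round(4),o[3],'L',np.linalg.norm(d),'az',np.degrees(np.arctan2(d[1],d[0])))
cv2.imwrite('pics/v3.png',np.hstack([cv2.resize(cv2.imread(f'pics/{t}.png'),(400,300)) for t in('w_place2','w_t3')]))
```

```text
at t=16.27 [0.632  0.1715 0.003 ] F [ 0.2  0.3 -0. ] w 0.0500 g 0.0
grip t=16.80 [0.6318 0.171  0.0029] F [0.1 0.  1.4] w 0.0216 g 45.0
lift t=18.07 [0.6301 0.1707 0.1682] F [-0.1 -1.  -6.4] w 0.0215 g 45.0
above t=20.82 [ 0.5216 -0.3322  0.061 ] F [-0.2 -0.8 -5. ] w 0.0213 g 45.0
lowered 2 t=22.14 [ 0.5209 -0.3319  0.0409] F [-3.1  1.6  5.5] w 0.0217 g 45.0
rel t=22.55 [ 0.5209 -0.332   0.0395] F [ 0.9 -0.3 -0. ] w 0.0359 g 0.0
up t=24.12 [ 0.4694 -0.3294  0.3565] F [0.2 0.6 0.2] w 0.0357 g 0.0
[245.80652174 281.95      ] [[ 0.3026 -0.294   0.06  ]
 [ 0.2662 -0.3054  0.06  ]] [137.5, 91.5] L 0.03815942015624187 az -162.62901488350423
[333.73559322 104.75254237] [[ 0.5227 -0.3742  0.06  ]
 [ 0.5369 -0.3737  0.06  ]] [16.0, 7.0] L 0.014243205045564812 az 1.9274826745106592
[286.04134367 125.97416021] [[ 0.4605 -0.3338  0.06  ]
 [ 0.5844 -0.3289  0.06  ]] [1313.0, 348.0] L 0.12391921725826135 az 2.2808733889111963
```

View pics/v3.png

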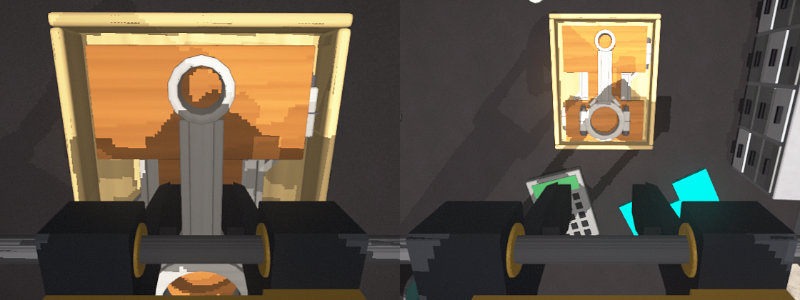

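Short rod lies centred on the separator: eyes at (0.4605,-0.3338) and (0.5844,-0.3289), yaw 2.3°. Now the long rod, with an IK check first.

```bash
cat >> h.py <<'E'
lens=np.array([.5438,.4138,.118]); A=np.radians(17.07)
cz=np.array([-.5*np.cos(A),-.5*np.sin(A),np.sqrt(.75)]); l=np.array([-np.sin(A),np.cos(A),0])
Rs=np.c_[l,np.cross(-cz,l),-cz]   # tool x = level (+y side), tool z = -viewing axis
E
python3 - <<'E'
from h import *
rv=R.from_matrix(Rs).as_rotvec(); b=lambda d: lens+d*cz-Rs@[.06,0,-.008]
for d in(.12,.2): print(np.round(b(d),4),inverse_kinematics(b(d),rv))
y=np.radians(83.6); x0,y0=.4570,.1677
manip.set_gripper(.050); manip.move_pose([x0,y0,.10],down(y)); manip.move_linear([x0,y0,.0025],.15); rep('at')
manip.set_gripper(.015,55); rep('grip')
manip.move_linear([x0,y0,.03],.1); manip.move_linear([x0,y0,.25],.2); rep('lift')
w=wristcam('w_l')
manip.move_pose(b(.20),rv); rep('pre'); w=wristcam('w_pre')
for n in('scene','top'): save(n)
a=cv2.imread('pics/w_pre.png');t=cv2.imread('pics/top.png');s=cv2.imread('pics/scene.png')
cv2.imwrite('pics/v4.png',np.vstack([np.hstack([cv2.resize(a,(400,300)),cv2.resize(cv2.imread('pics/w_l.png'),(400,300))]),np.hstack([cv2.resize(t[130:280,100:300],(400,300)),cv2.resize(s[150:300,270:470],(400,300))])]))
E
```

```text
[0.5079 0.34   0.215 ] [ 0.64351869 -0.11224609  2.13964959 -0.28889628  0.63667274  0.53683179]
[0.4696 0.3283 0.2843] [ 0.67631579 -0.25024947  2.12146715 -0.26165796  0.79526255  0.51690639]
at t=27.35 [0.4575 0.1676 0.0026] F [ 0.4  0.3 -0.7] w 0.0504 g 0.0
grip t=27.89 [0.4571 0.1678 0.0028] F [-1.  -0.4  3.3] w 0.0217 g 55.0
lift t=29.57 [0.4559 0.1673 0.2482] F [-0.5 -0.3 -6.2] w 0.0213 g 55.0
pre t=30.30 [0.468  0.328  0.2824] F [ 0.   0.4 -6.4] w 0.0216 g 55.0
```

View pics/v4.png

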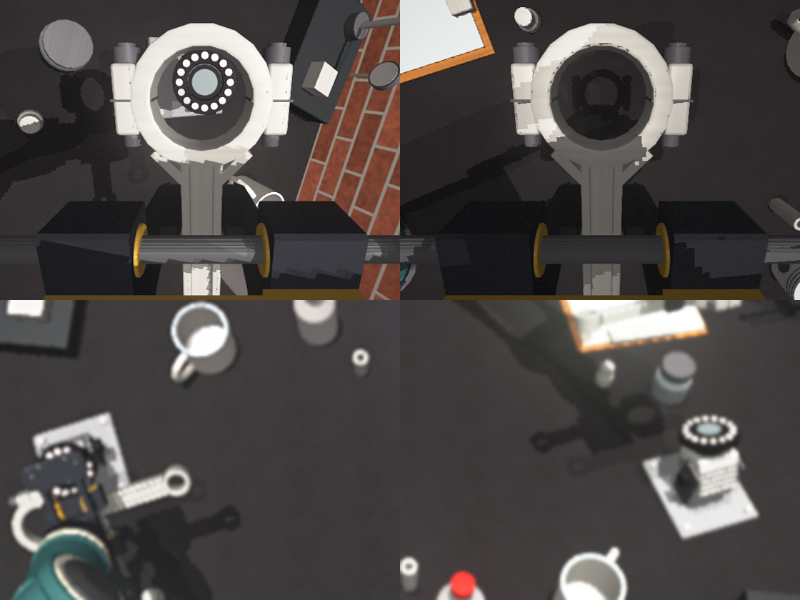

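The wrist view shows the rod held straight, with the inspection lens visible through the bore. I'll move in, measure the rod face and lens in the wrist image, and correct.

```bash
cat >> h.py <<'E'
def measure(w):
    """big-end centre & face normal, lens centre, in world, from one wrist view"""
    st=S(); Rt=R.from_rotvec(st['tcp_rot']).as_matrix(); tp=np.asarray(st['tool_pos'])
    P=w.cloud(); L=(P-tp)@Rt; g=cv2.cvtColor(w.im,cv2.COLOR_BGR2HSV)
    e=np.hypot(L[...,0]-.06,L[...,1]); F=(e>.026)&(e<.033)&(abs(L[...,2]+.019)<.012)
    Q=P[F]
    for _ in range(5):
        m=Q.mean(0); n=np.linalg.svd(Q-m)[2][2]; n*=np.sign(n[2]); Q=Q[abs((Q-m)@n)<.002]
    # bore rim: outer circle of eye from depth step -> use inner hole: pixels whose ray meets the face plane but depth is beyond it
    h,wd=w.z.shape; u,v=np.meshgrid(np.arange(wd),np.arange(h)); d=w.ray(np.c_[u.ravel(),v.ravel()])
    X=(w.p+d*(((m-w.p)@n)/(d@n))[:,None]); D=((P.reshape(-1,3)-X)@n); D=np.nan_to_num(D,nan=-1)
    XL=(X-tp)@Rt; hole=((D<-.002)&(np.hypot(XL[:,0]-.06,XL[:,1])<.029)).reshape(h,wd).astype(np.uint8)
    c=max(cv2.findContours(hole,cv2.RETR_EXTERNAL,cv2.CHAIN_APPROX_NONE)[0],key=cv2.contourArea)
    ci=c[:,0,1]*wd+c[:,0,0]; (cx,cy),r=cv2.minEnclosingCircle((XL[ci,:2]*1000).astype(np.float32)); 
    mean=(X[hole.ravel()>0]).mean(0)
    print('face n(tool)',(n@Rt).round(4),'plane z(tool)',((m-tp)@Rt).round(4),'bore tool',((mean-tp)@Rt).round(4),'circ',cx,cy,r)
    print('tilt vs view axis deg',np.degrees(np.arccos(min(1,n@cz))))
    # lens glass: greyish-blue disc near lens
    q=w.proj(lens)[0]; m2=((g[...,2]>80)&(g[...,0]>70)&(g[...,0]<110)&(g[...,1]>15)).astype(np.uint8)
    k,lab,stt,cen=cv2.connectedComponentsWithStats(m2)
    j=min([i for i in range(1,k) if stt[i,4]>30],key=lambda i:np.hypot(*(cen[i]-q)))
    ray=w.ray(cen[j])[0]; X=w.p+ray*(((lens-w.p)@cz)/(ray@cz))
    print('lens px',cen[j],'pred',q,'area',stt[j,4],'lens world',X.round(4))
    return mean-.011*n,X
E
python3 - <<'E'
from h import *
rv=R.from_matrix(Rs).as_rotvec(); b=lambda d: lens+d*cz-Rs@[.06,0,-.008]
for d in (.2,.12):
    if d<.2: manip.move_linear(b(d),.08,rot=rv)
    manip.dwell(.5); rep(d); w=wristcam('w_f%d'%(d*100))
    B,X=measure(w); print('big end',B,'rel to lens: along',(B-lens)@cz,'level',(B-lens)@l,'up',(B-lens)@np.cross(cz,l))
    print('rot err deg',np.degrees((R.from_rotvec(S()['tcp_rot'])*R.from_rotvec(rv).inv()).magnitude()),'pos err',np.asarray(S()['tool_pos'])-b(d))
E
```

```text
0.2 t=30.95 [0.4698 0.3281 0.2843] F [-0.2 -0.1 -6.4] w 0.0213 g 55.0
face n(tool) [ 2.2e-03  7.0e-04 -1.0e+00] plane z(tool) [ 0.063  -0.0002 -0.019 ] bore tool [ 0.0609 -0.0004 -0.019 ] circ 59.7911376953125 -0.3490048050880432 24.133790969848633
tilt vs view axis deg 0.14129653885232793Traceback (most recent call last):
  File "<stdin>", line 6, in <module>
  File "h.py", line 84, in measure
    j=min([i for i in range(1,k) if stt[i,4]>30],key=lambda i:np.hypot(*(cen[i]-q)))
ValueError: min() iterable argument is empty
```

```bash
python3 - <<'E'
import re
s=open('h.py').read()
a=s.index("    q=w.proj(lens)[0]; m2="); b=s.index("    ray=w.ray(cen[j])[0]")
s=s[:a]+"""    q=w.proj(lens)[0]; m2=((hole>0)&(g[...,2]>70)).astype(np.uint8)
    k,lab,stt,cen=cv2.connectedComponentsWithStats(m2)
    print('blobs',[(cen[i].round(1).tolist(),int(stt[i,4])) for i in range(1,k) if stt[i,4]>8])
    j=min([i for i in range(1,k) if stt[i,4]>30],key=lambda i:np.hypot(*(cen[i]-q)))
    print('hsv',g[int(q[1]),int(q[0])])
"""+s[b:]
open('h.py','w').write(s)
E
python3 - <<'E'
from h import *
measure(load('w_f20'))
E
```

```text
face n(tool) [ 2.2e-03  7.0e-04 -1.0e+00] plane z(tool) [ 0.063  -0.0002 -0.019 ] bore tool [ 0.0609 -0.0004 -0.019 ] circ 59.7911376953125 -0.3490048050880432 24.133790969848633
tilt vs view axis deg 0.14129653885232793
blobs [([264.5, 147.7], 5677), ([282.4, 76.6], 113), ([268.4, 79.5], 113), ([296.4, 79.6], 113), ([256.6, 87.9], 106), ([308.1, 87.9], 104), ([282.2, 97.1], 150), ([249.0, 100.2], 103), ([315.7, 100.3], 108), ([282.2, 114.2], 1113), ([246.8, 114.4], 103), ([318.0, 114.4], 103), ([249.8, 128.1], 97), ([315.0, 128.3], 101), ([257.6, 139.9], 95), ([307.1, 139.9], 99), ([269.0, 147.7], 97), ([295.7, 147.8], 96), ([282.3, 150.2], 95), ([303.5, 155.9], 57)]
hsv [ 94  11 193]
lens px [282.19047619 114.22102426] pred [282.09067652 113.90353814] area 1113 lens world [0.544  0.4136 0.118 ]
```

Lens prediction agrees to 0.3 mm, so I move in.

Run:
```python
from h import *
rv=R.from_matrix(Rs).as_rotvec(); b=lambda d: lens+d*cz-Rs@[.06,0,-.008]
manip.move_linear(b(.12),.08,rot=rv); manip.dwell(1.0); rep('show'); w=wristcam('w_f12')
B,X=measure(w); print('big end',B,'along',(B-X)@cz,'level',(B-X)@l,'up',(B-X)@np.cross(cz,l))
print('rot err deg',np.degrees((R.from_rotvec(S()['tcp_rot'])*R.from_rotvec(rv).inv()).magnitude()),'pos err',np.asarray(S()['tool_pos'])-b(.12),np.abs(S()['joint_velocities']).max())
save('top');save('scene')
cv2.imwrite('pics/v5.png',np.hstack([cv2.resize(cv2.imread('pics/scene.png')[100:330,90:470],(500,303)),cv2.resize(cv2.imread('pics/w_f12.png'),(300,225),).repeat(1,0) if 0 else cv2.copyMakeBorder(cv2.resize(cv2.imread('pics/w_f12.png'),(300,225)),0,78,0,0,0)]))
```

```text
show t=33.15 [0.5079 0.34   0.215 ] F [ 0.1 -0.8 -6.1] w 0.0213 g 55.0
face n(tool) [ 0.0027  0.0013 -1.    ] plane z(tool) [ 0.0629 -0.0002 -0.019 ] bore tool [ 0.0609 -0.0004 -0.019 ] circ 59.941810607910156 -0.30744293332099915 23.98505401611328
tilt vs view axis deg 0.16890911733125058
blobs [([274.2, 142.7], 5204), ([283.7, 93.7], 157), ([239.0, 101.3], 164), ([282.5, 119.4], 1847), ([312.5, 113.2], 12), ([236.2, 119.6], 156), ([329.1, 120.0], 168), ([240.2, 137.7], 153), ([325.0, 137.9], 161), ([250.4, 152.7], 150), ([314.7, 152.9], 150), ([265.2, 162.5], 147), ([299.7, 162.5], 148), ([282.6, 165.9], 143)]
hsv [ 97  12 191]
lens px [282.54899838 119.4445046 ] pred [282.25420744 119.05424879] area 1847 lens world [0.544  0.4136 0.1181]
big end [0.48579919 0.39693415 0.22169138] along 0.11999761505414022 level 0.0011550868937987846 up 0.0006553492452470167
rot err deg 0.001866981897927995 pos err [ 8.38540545e-06  2.49355864e-06 -3.21015067e-05] 0.0015199199130910238
```

View pics/v5.png

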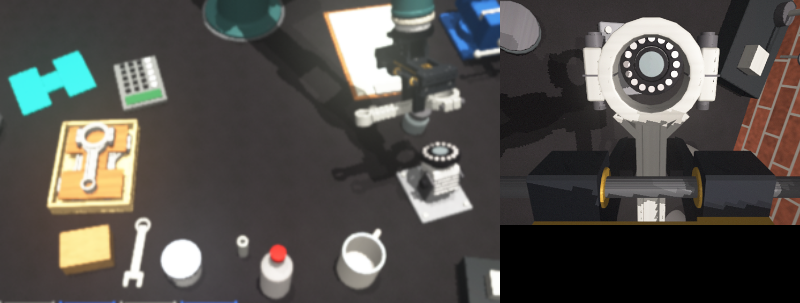

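The scene shows the tray packed and the long rod held still above the inspection camera. Its bore is within about 1 mm of the viewing axis, at 120 mm, with 0.17° tilt. Handing in.

```bash
python3 -c "
from h import *
print(order.close_job())"
```

```text
the job is handed in; nothing more can be done
None
```

The job is handed in: the separator and short rod are packed in the tray, and the long rod is held steady 120 mm in front of the inspection lens, its bore within about 1 mm of the viewing axis.

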